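Close the nesting cat around its kitten

TASK

Put the nesting cat on the counter back together: stand the small cat upright in the blue lower half, set the orange upper half down over it with its face towards the red dot, then turn it clockwise (seen from above) until it stops, so that it is locked with the bib right above the bow tie. Let go of it and leave the other toys where they are.

Things in the scene. Friction and masses are not known exactly. Their poses are not given: they have to be found in the camera images.
- cat_base: Blue lower half of a wooden nesting cat, fixed on a round wooden plinth (diameter 110, 10 mm thick) that cannot move. Origin: centre of the plinth's underside, z up; front (cream bow tie) at -x. Belly of outer radius 38 up to a flat shoulder at z = 60; on it a neck (outer radius 29, inner 25) up to z = 76. Open cup inside, inner radius 24 or more.
- cat_cup (a point): Centre of the cup's flat floor in the lower half, at z = 18 mm of cat_base.
- cat_neck (a point): Centre of the neck's top rim, at z = 76 mm of cat_base.
- cat_lug (a point): One of two like lugs outside the neck, at its +y and -y sides (this point: +y, z = 70). Each spans 50 degrees, reaches out to radius 33.5, underside z = 67.5, top 73 mm. At each lug's clockwise end (seen from above) a stop reaches down to the shoulder. The upper half's tabs go down between the lugs, then turn clockwise under them with 2.5 mm play.
- red_dot (a point): Red dot on the plinth (another above it on the belly), 75 degrees counter-clockwise, seen from above, from the front of cat_base, i.e. 105 degrees clockwise from its +x, 47 mm from its axis. The upper half's face must point this way (within 20 degrees) when it is set on; then it is turned 75 degrees clockwise to close.
- cat_top: Orange hollow upper half of the cat, loose, about 130 g; outer radius 39.5, inner 35.5 mm at the mouth, hollow up to z = 55. Origin: centre of the mouth; z along its axis to the head; face and cream bib at -x. It starts mouth down on the sloping rest, axis leaning 30 degrees to the rest's front, face that way. Fully down on the lower half its origin is at z = 60 mm of cat_base.
- cat_head (a point): Grip point on the axis in the cat's head, z = 82 mm of cat_top. The head is a block 40 mm (x) by 44 mm (y) with rounded edges, z = 60 to 102 mm, ears up to 115; grip the flat cheeks (+y and -y). The tool's approach is along cat_top's -z.
- cat_tab (a point): One of two like tabs inside the mouth of cat_top, at +y and -y (this point: +y). Each spans 50 degrees, z = 0 to 5 mm, reaches in to radius 31. If they land on the lugs the shell stands about 13 mm too high. Closing, they turn easily and meet the stops about 3 degrees past the place where bib and bow tie line up.
- cat_face (a point): Point on the cream bib on the front of the upper half, at its (-38, 0, 18) mm.
- kitten: Smaller closed wooden cat, loose, about 60 g: green round body (radius 18 at most), cream round head (radius 14.5 from z = 60 to 80), 86 mm tall, ears to 90. Origin: centre of its flat underside; stands upright on the table. Grip it by the head with the fingertips above z = 60: standing in the cup it reaches 28 mm above the neck.
- rest: Fixed wooden display rest, 104 by 100 mm, with a seat that slopes down 30 degrees towards its front (-x side, roughly to the robot's left, +y) and a lip 8 mm high round the lower side of the seat. Origin: centre of its underside; centre of the seat's surface at its (0, 0, 55) mm.
- skittle: Bystander: yellow skittle, 38 x 38 x 100 mm, origin under its centre, loose.
- toy_car: Bystander: red wooden toy car, 58 x 102 x 50 mm, origin under its centre, loose.
- yoyo: Bystander: red yoyo, 56 mm across, 36 mm high, origin under its centre, loose.
Not all that is in view belongs to the job. Leave any pink or purple look-alike of the kitten alone.

How it is judged:
By the outcome, as a careful person would: the job done as asked, in the order asked, and still so for the second after the job is handed in, with the robot touching nothing.
It also fails if it takes over 62 s, if anything falls off the work surface, if the arm or the gripper's body presses on something with over 40 N, if the wrist force passes 120 N, or if a joint passes its speed limit or range.

ROBOT

A 7-joint arm with a two-finger parallel gripper is mounted at the origin on the work surface; the furniture and walls round the work are solid. World frame = base frame: x ahead of the robot, y to its left, z up, the work surface at z = 0. Lengths are in m, angles in rad, forces in N, time in s.
With the tool pointing down it reaches from about 0.425 to 0.925 m from the base axis. Payload 6.8 kg.
Tool frame: the origin (TCP) lies at the very end of the fingers, on their centre line; the grasp point (between the pads) lies 19 mm behind it; z points along the fingers, y is the line along which they close (so a half turn about z gives the same grasp; the last joint's range is limited). The gripper opens to 85 mm and grips with 20 to 120 N. Pads are 22 mm wide; open, the fingers measure 114 mm over their backs; the gripper's body (76 mm by 85 mm) begins 54 mm behind the grasp point. The pads swing forward as they close: fully open they stand 13 mm farther back than shut.
Start: joints at [-1.355, 0.477, 0.022, 1.555, -0.011, 1.109, -0.083], TCP at [0.215, 0.64, 0.197] pointing down, gripper open.
Joint ranges: [-2.96, 2.96], [-0.34, 2.1], [-1.41, 1.46], [0.24, 2.44], [-1.37, 4.51], [0.17, 1.92], [-2.96, 2.96]. Speed limits (rad/s): [2.39, 2.39, 3.14, 3.14, 3.14, 3.14, 3.14].

INTERFACE

Orientations are given as a unit quaternion [w, x, y, z].
In Python, from station import bot gives the robot as it stands. The module is installed in compiled form; this text tells all that it offers.
- The arm moves only by the shell command python3 -m jog 'ROWS' [OPENING] [FORCE]. ROWS is JSON, a list of rows, each a list of 4 numbers: the shift along the tool's x, y, z in cm, then the turn about the tool's z in rad. In form: [[x, y, z, spin], ...]. A call has 1 to 20 rows; each row is the pose to reach, as a shift and turn from the pose commanded when the call began, along the tool's axes at that moment; what a row does not reach only later rows make up. A row lasts 1/12 s, in which the tool goes at most 41.7 mm and 7.16 degrees, less where a joint would pass 70% of its speed; a pose out of reach is approached as far as the arm can. A call with a gripper value outside its range is refused whole. OPENING is the closure, from -1 (fully open) to 1 (shut), set as the call begins (- or left out, the last holds). The fingers move at their own pace and stop on an object; FORCE is the grip in N (left out, the last holds). Time passes only in rows, so rows that repeat a pose let the fingers close. It gives the time, the measured TCP pose, the force, the opening and the grip force at its end, in the units of the state.
- bot.get_obs(): the state, without advancing time (a new reading comes with each control period).
- bot.read_camera(name): name is "scene" or "top"; returns a dict with "pixels" (384x512x3 uint8, red, green, blue), "depth" (384x512 float32, m along the optical axis (not along the pixel's ray), 0 where there is no reading), "fovy" (degrees; the focal length in pixels is half the picture's height over the tangent of half this angle, whatever the lens; pixels are square), "cx", "cy" (the principal point, pixels), "distortion" ([k1, k2, p1, p2, k3] as OpenCV has them; the pictures are not rectified), "pose" (4x4, takes a point from camera to world coordinates). Camera axes: x right, y down, z forward; pixel columns grow to the right and rows downward; lengths in m; the calibration is good to about 2 mm. A picture is of the moment at which its call begins.
- bot.hand_in(): hands the job in; it is judged then, once.
The state is a dict: "t": time; "q": joint angles; "joint_vel": joint speeds; "joint_torque": joint torques, N m; "eef_pos": TCP position; "tool_rot": TCP orientation; "contact_force": force on the tool from outside, world axes, zero at the start; "torque": the same for the moment, N m; "gripper_width": opening from 0.0 (shut) to 1.0 (fully open); "grasp_force": force on a finger pad.
Only numpy, scipy, OpenCV 4.12 (cv2) and the standard library are available. Lean on these libraries where they do the work, as an engineer would, in place of code of your own. Each camera call takes 0.05 s, during which the arm holds its last target. There are 200 camera calls.

## Working session

There is one attempt and no reset: what is moved stays moved. The work goes in short steps, Python scripts to look and compute and a shell command to move; the robot and the scene stay as the last step left them, time stands still between calls to the robot, and variables do not carry over. Pictures are saved under pics/ and viewed, at most 10 in all, crops included, and the job is handed in when it is done.

```bash
mkdir -p pics; cat > h.py <<'E'
import numpy as np,cv2
from station import bot
def cam(n,save=None):
    c=bot.read_camera(n)
    if save: cv2.imwrite('pics/'+save,cv2.cvtColor(c['pixels'],cv2.COLOR_RGB2BGR))
    np.savez('last_'+n+'.npz',**{k:np.array(v) for k,v in c.items()})
    return c
def load(n): return dict(np.load('last_'+n+'.npz'))
def cloud(c):
    H,W=c['depth'].shape;f=H/2/np.tan(np.radians(float(c['fovy']))/2)
    K=np.array([[f,0,float(c['cx'])],[0,f,float(c['cy'])],[0,0,1]])
    u,v=np.meshgrid(np.arange(W),np.arange(H))
    p=cv2.undistortPoints(np.stack([u,v],-1).reshape(-1,1,2).astype(np.float64),K,np.array(c['distortion'],float)).reshape(H,W,2)
    d=c['depth'][...,None];P=np.concatenate([p*d,d],-1)
    M=np.array(c['pose']);P=P@M[:3,:3].T+M[:3,3];P[c['depth']==0]=np.nan
    return P
E
python3 - <<'E'
from h import *
for n in('scene','top'):
    c=cam(n);im=cv2.cvtColor(c['pixels'],cv2.COLOR_RGB2BGR)
    cv2.imwrite('pics/%s0.png'%n,cv2.resize(im,(800,600)))
    print(n,c['pose'].round(3).tolist(),c['fovy'])
o=bot.get_obs();print(o['t'],o['eef_pos'],o['tool_rot'],o['contact_force'])
E
```

```text
scene [[0.476, -0.673, 0.566, 0.12], [-0.879, -0.357, 0.316, -0.324], [-0.01, -0.648, -0.761, 0.779], [0.0, 0.0, 0.0, 1.0]] 52.350887796422406
top [[-0.018, -0.999, 0.029, 0.568], [-1.0, 0.018, -0.004, -0.038], [0.003, -0.029, -1.0, 1.144], [0.0, 0.0, 0.0, 1.0]] 48.47239633661781
0.1 [0.21460555 0.63936056 0.19612584] [-7.10603123e-05  1.61176240e-01  9.86925295e-01 -8.22901963e-04] [-0.28364715  0.44796885  1.17927513]
```

View pics/scene0.png

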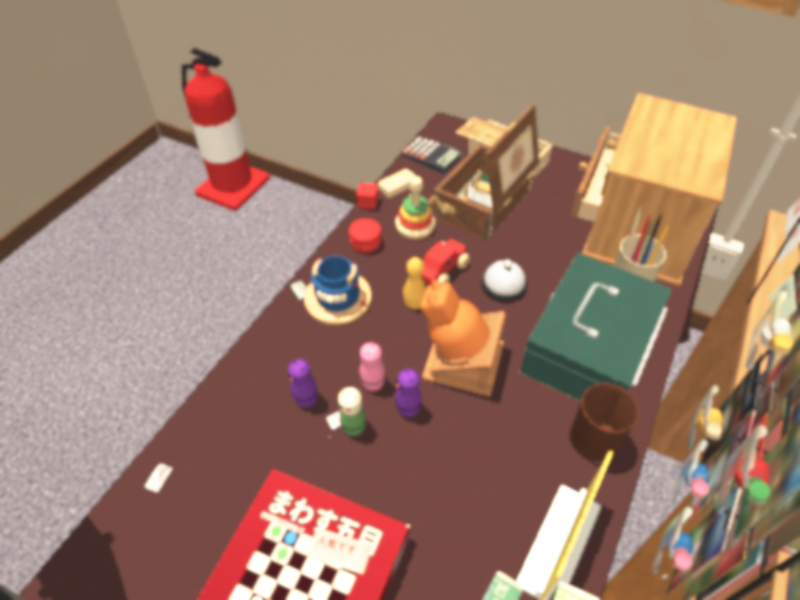

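View pics/top0.png

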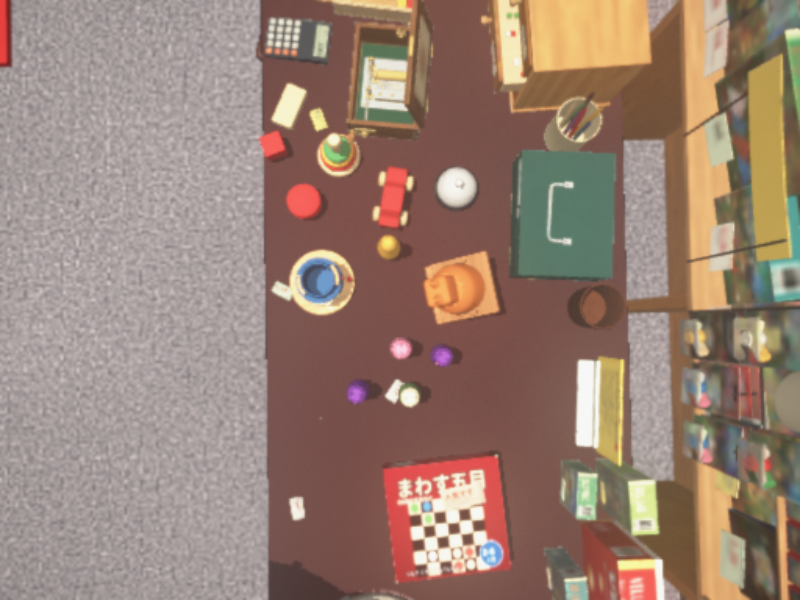

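The green and cream cat at scene (351,410) / top (409,394) fits the kitten. The look-alikes are purple at scene (302,384) and (408,392), and pink at (372,366). The base is at top (321,281), and the orange top is on its rest at (460,288). Next I'll crop to confirm and measure.

```bash
cat > m.py <<'E'
from h import *
def circ(xy):
    from scipy.optimize import least_squares
    r=least_squares(lambda p:np.hypot(xy[:,0]-p[0],xy[:,1]-p[1])-p[2],[*np.median(xy,0),.03],loss='soft_l1',f_scale=.001)
    return r.x.round(4),len(xy)
E
python3 - <<'E'
from m import *
def crop(n,x0,y0,x1,y1,s):  # 512x384 px
    im=cv2.cvtColor(load(n)['pixels'],cv2.COLOR_RGB2BGR)[y0:y1,x0:x1];return cv2.resize(im,None,fx=s,fy=s,interpolation=cv2.INTER_CUBIC)
a=crop('top',175,145,335,275,4); a=a[:, :]
b=crop('scene',180,150,340,290,4)
cv2.imwrite('pics/c_top.png',a);cv2.imwrite('pics/c_scene.png',b)
c=load('top');P=cloud(c);px=c['pixels'].astype(int);hsv=cv2.cvtColor(c['pixels'],cv2.COLOR_RGB2HSV).astype(int)
Z=P[...,2]
def box(u,v,r):
    m=np.zeros(Z.shape,bool);m[v-r:v+r,u-r:u+r]=True;return m
print('table z',np.nanmedian(Z[200:300,180:200]))
B=box(206,180,26)
for lo,hi in((.003,.017),(.052,.066),(.069,.082)):
    m=B&(Z>lo)&(Z<hi);q=P[m];print(lo,np.median(q,0).round(4),m.sum(),(q.min(0)).round(4),q.max(0).round(4))
m=B&(Z>.069)&(Z<.085);print('neck',circ(P[m][:,:2]))
red=B&((hsv[...,0]<8)|(hsv[...,0]>172))&(hsv[...,1]>140);print('red',P[red].round(3).tolist(),np.argwhere(red)[:,::-1].tolist())
K=box(262,253,12);m=K&(Z>.055);print('kit top',m.sum(),P[m].min(0).round(4),P[m].max(0).round(4),P[m].mean(0).round(4))
c2=load('scene');P2=cloud(c2);h2=cv2.cvtColor(c2['pixels'],cv2.COLOR_RGB2HSV).astype(int)
Z2=P2[...,2]
q=P2[240:285,212:238].reshape(-1,3);q=q[(q[:,2]>.06)];print('kit scene',len(q),q.min(0).round(4),q.max(0).round(4));print(circ(q[q[:,2]<.08][:,:2]))
q=P2[155:210,190:245].reshape(-1,3);
k=(q[:,2]>.07)&(q[:,2]<.082);print('neck scene',circ(q[k][:,:2]))
E
```

```text
table z 0.00028421076392781686
0.003 [0.6384 0.0759 0.0098] 797 [0.5752 0.0134 0.003 ] [0.7138 0.151  0.017 ]
0.052 [0.6358 0.0771 0.0602] 272 [0.604  0.0419 0.0522] [0.6808 0.1183 0.0658]
0.069 [0.6419 0.0812 0.0749] 163 [0.6158 0.0481 0.0697] [0.6716 0.1137 0.0809]
neck (array([0.6424, 0.0804, 0.0277]), 163)
red [[0.647, 0.042, 0.058], [0.65, 0.035, 0.01], [0.65, 0.032, 0.013], [0.647, 0.037, 0.011], [0.647, 0.035, 0.014], [0.647, 0.032, 0.011], [0.645, 0.038, 0.009], [0.645, 0.035, 0.011], [0.645, 0.032, 0.012]] [[219, 177], [223, 177], [224, 177], [222, 178], [223, 178], [224, 178], [222, 179], [223, 179], [224, 179]]
kit top 115 [ 0.4387 -0.0761  0.0628] [ 0.4666 -0.051   0.0912] [ 0.4535 -0.0635  0.0834]
kit scene 203 [ 0.4365 -0.0767  0.0603] [ 0.4663 -0.0478  0.091 ]
(array([-230.604 , -206.5608,  309.8739]), 72)
neck scene (array([0.6423, 0.0826, 0.0274]), 189)
```

View pics/c_top.png

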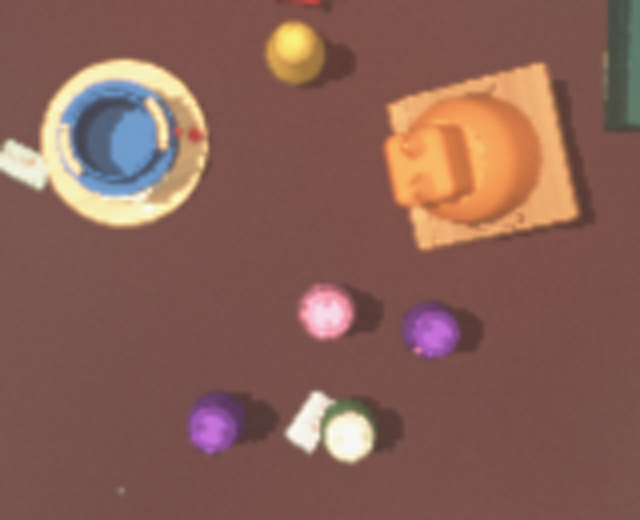

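View pics/c_scene.png

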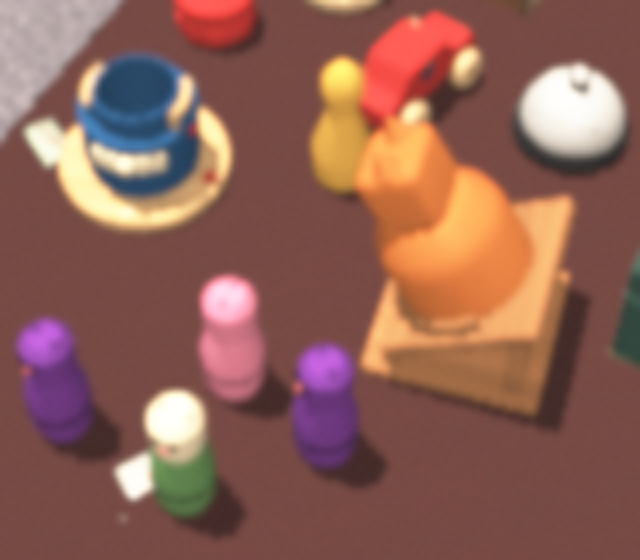

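The crop confirms it: the green body and cream head at crop-scene (180,455) is the kitten. The lugs are cream, at crop-top (68,148) and (158,122), and the red dot is at (195,134). Now I'll refine the base and cat_top poses.

```bash
cat > fit.py <<'E'
from m import *
from scipy.optimize import least_squares
def pts(n,x0,y0,x1,y1,hlo,hhi,smin):
    c=load(n);P=cloud(c);h=cv2.cvtColor(c['pixels'],cv2.COLOR_RGB2HSV).astype(int)
    k=np.zeros(P.shape[:2],bool);k[y0:y1,x0:x1]=1
    k&=(h[...,0]>=hlo)&(h[...,0]<=hhi)&(h[...,1]>smin)&np.isfinite(P[...,2]);return P[k]
E
python3 - <<'E'
from fit import *
# plinth rim
for n,b in(('top',(180,155,235,207)),('scene',(190,158,242,212))):
    q=pts(n,*b,0,179,0);m=(q[:,2]>.006)&(q[:,2]<.013);q=q[m][:,:2]
    c=np.array([.643,.081]);
    for _ in range(4):
        a=np.arctan2(*(q-c).T[::-1]);r=np.hypot(*(q-c).T);b_=((a+np.pi)/(2*np.pi)*24).astype(int)
        e=np.array([q[b_==i][np.argmax(r[b_==i])] for i in range(24) if (b_==i).sum()>3])
        s=least_squares(lambda p:np.hypot(*(e-p).T)-.0545,c,loss='soft_l1',f_scale=.001);c=s.x
    print(n,'plinth',c.round(4),len(e))
# lugs: cream points at z~73
c=load('top');P=cloud(c);h=cv2.cvtColor(c['pixels'],cv2.COLOR_RGB2HSV).astype(int)
k=np.zeros(P.shape[:2],bool);k[160:200,186:222]=1;k&=(P[...,2]>.065)&(P[...,2]<.08)&((h[...,0]<40)|(h[...,1]<70))
q=P[k];print('lugs',len(q));
for s in(1,-1):
    w=q[(q[:,1]-.081)*s>0];print(w.mean(0).round(4),len(w))
# orange and wood
for n,b in(('top',(265,155,325,210)),('scene',(262,170,330,255))):
    q=pts(n,*b,0,30,60);w=q[(q[:,2]>.02)]
    cc=load(n);hs=None
    # seat: RANSAC plane w normal 30deg
    rng=np.random.default_rng(0);best=0
    for _ in range(3000):
        t=w[rng.choice(len(w),3,False)];nn=np.cross(t[1]-t[0],t[2]-t[0]);L=np.linalg.norm(nn)
        if L<1e-5: continue
        nn/=L;nn*=np.sign(nn[2])
        if abs(nn[2]-.866)>.05: continue
        i=abs((w-t[0])@nn)<.002
        if i.sum()>best: best=i.sum();I=i
    o=w[I].mean(0);nn=np.linalg.svd(w[I]-o)[2][2];nn*=np.sign(nn[2])
    print(n,'seat',best,o.round(4),nn.round(3),'lean',np.degrees(np.arccos(nn[2])).round(1),'front az',np.degrees(np.arctan2(nn[1],nn[0])).round(1))
    az=np.arctan2(nn[1],nn[0]);f=np.array([np.cos(az),np.sin(az),0]);a=.866*np.array([0,0,1])+.5*f;y=np.array([-f[1],f[0],0]);x=np.cross(y,a)
    d=(w-o)@a;up=w[d>.008];L=np.c_[(up-o)@x,(up-o)@y,(up-o)@a]
    np.save('cat_'+n,up)
    for lo in np.arange(.01,.12,.01):
        k=(L[:,2]>lo)&(L[:,2]<lo+.01)
        if k.sum()>4: print(lo.round(3),k.sum(),'fx',L[k,0].min().round(4),L[k,0].max().round(4),'y',L[k,1].min().round(4),L[k,1].max().round(4))
E
```

```text
top plinth [0.6425 0.0799] 24
scene plinth [0.6423 0.0827] 18
lugs 80
[0.6356 0.1079 0.0738] 38
[0.65   0.0535 0.0733] 42
top seat 363 [ 0.6282 -0.172   0.0649] [-0.112  0.492  0.863] lean 30.3 front az 102.8
0.01 53 fx -0.0194 0.0375 y -0.0483 0.0432
0.02 47 fx -0.0196 0.015 y -0.0376 0.0364
0.03 73 fx -0.019 0.0362 y -0.042 0.0364
0.04 118 fx -0.0178 0.0465 y -0.0406 0.0352
0.05 208 fx -0.0145 0.0484 y -0.0366 0.0327
0.06 82 fx -0.0075 0.0323 y -0.0287 0.0251
0.07 28 fx -0.0004 0.0297 y -0.0223 0.0187
0.08 36 fx -0.0016 0.01 y -0.0234 0.0189
0.09 95 fx -0.0005 0.0392 y -0.0255 0.0184
0.1 181 fx 0.0006 0.0382 y -0.0233 0.0173
0.11 16 fx 0.0142 0.0206 y -0.0188 0.0128
scene seat 432 [ 0.6232 -0.1696  0.0646] [-0.113  0.467  0.877] lean 28.7 front az 103.5
0.01 174 fx -0.0209 0.1188 y -0.1666 0.0379
0.02 217 fx -0.0211 0.1246 y -0.1562 0.0326
0.03 178 fx -0.0211 0.1204 y -0.155 0.0319
0.04 210 fx -0.0198 0.1153 y -0.1057 0.0305
0.05 263 fx -0.0169 0.1106 y -0.1067 0.0281
0.06 137 fx -0.0068 0.1055 y -0.1048 0.0208
0.07 115 fx -0.0016 0.0977 y -0.1049 0.0142
0.08 107 fx -0.0023 0.0943 y -0.0978 0.0138
0.09 117 fx -0.0016 0.0375 y -0.0285 0.0132
0.1 168 fx -0.0008 0.0368 y -0.0294 0.0123
0.11 19 fx 0.0133 0.0198 y -0.024 0.006
```

```bash
python3 -m jog '[[-25,-17,0,0],[-25,-17,0,0],[-25,-17,0,0],[-25,-17,0,0],[-25,-17,0,0],[-25,-17,0,0],[-25,-17,0,0],[-25,-17,0,0],[-44.8,-59.1,0,0],[-44.8,-59.1,0,0],[-44.8,-59.1,0,0],[-44.8,-59.1,0,0],[-44.8,-59.1,0,0],[-44.8,-59.1,0,0],[-44.8,-59.1,0,0],[-44.8,-59.1,0,0],[-44.8,-59.1,0,0],[-44.8,-59.1,0,0],[-44.8,-59.1,0,0],[-44.8,-59.1,0,0]]' -0.2 30
cat > st.py <<'E'
# prints state, and tool-axis shifts (cm) and spin to a world target given as x y z [tool-y azimuth deg]
import sys,numpy as np
from station import bot
from scipy.spatial.transform import Rotation as R
o=bot.get_obs();q=o['tool_rot'];M=R.from_quat([q[1],q[2],q[3],q[0]]).as_matrix()
az=np.degrees(np.arctan2(M[1,1],M[0,1]))
print('t',round(o['t'],2),'p',o['eef_pos'].round(4),'yaz',az.round(1),'q',np.round(o['q'],2),'F',np.round(o['contact_force'],1),'w',o['gripper_width'],'g',o['grasp_force'],'tilt',M[:,2].round(3))
a=[float(v) for v in sys.argv[1:]]
if a:
    print('shift cm',(M.T@(np.array(a[:3])-o['eef_pos'])*100).round(2), 'spin',[round(float(np.radians((az-a[3]+k+180)%360-180)),3) for k in(0,180)] if len(a)>3 else '')
E
python3 st.py .452 -.063 .062 71
```

```text
t: 1.77
eef_pos: [0.4512, -0.07, 0.1973]
tool_rot: [0.001, 0.166, 0.986, -0.001]
contact_force: [-0.9, 0.8, 0.6]
gripper_width: 0.602
grasp_force: 0.0
t 1.77 p [ 0.4512 -0.07    0.1973] yaz 70.9 q [-0.4   0.11  0.45  2.08 -0.05  0.97  1.32] F [-0.9  0.8  0.6] w 0.6016267780187037 g 0.0 tilt [ 0.001 -0.002 -1.   ]
shift cm [ 0.17  0.71 13.53] spin [-0.001, 3.14]
```

```bash
python3 -m jog '[[0,0,3,0],[0,0,6,0],[0,0,9,0]]'; python3 st.py .452 -.063 .062 71
```

```text
t: 2.02
eef_pos: [0.4518, -0.063, 0.1063]
tool_rot: [0.001, 0.162, 0.987, 0.0]
contact_force: [0.9, 1.0, -0.0]
gripper_width: 0.6
grasp_force: 0.0
t 2.02 p [ 0.4518 -0.063   0.1063] yaz 71.4 q [-0.37  0.25  0.43  2.17 -0.15  0.74  1.41] F [ 0.9  1.  -0. ] w 0.5997320158997969 g 0.0 tilt [ 0.002  0.    -1.   ]
shift cm [-0.01  0.    4.43] spin [0.007, -3.135]
```

```bash
python3 -m jog '[[0,0,2.5,0],[0,0,4.4,0],[0,0,4.4,0]]' && python3 -m jog '[[0,0,0,0],[0,0,0,0],[0,0,0,0],[0,0,0,0],[0,0,0,0],[0,0,0,0],[0,0,-1,0],[0,0,-3,0],[0,0,-7,0],[0,0,-11,0],[0,0,-13.5,0],[0,0,-13.5,0]]' 1 40; python3 - <<'E'
from h import *
c=cam('scene');im=cv2.cvtColor(c['pixels'],cv2.COLOR_RGB2BGR)[140:300,170:340]
cv2.imwrite('pics/k1.png',cv2.resize(im,None,fx=3.5,fy=3.5))
E
python3 st.py .6424 .0812 .14 71
```

```text
t: 2.27
eef_pos: [0.4484, -0.0625, 0.0598]
tool_rot: [-0.003, 0.161, 0.987, -0.001]
contact_force: [-0.8, -0.4, -0.1]
gripper_width: 0.603
grasp_force: 0.0
t: 3.27
eef_pos: [0.455, -0.0634, 0.204]
tool_rot: [0.005, 0.162, 0.987, 0.002]
contact_force: [0.9, 0.1, -0.2]
gripper_width: 0.004
grasp_force: 0.0
t 3.32 p [ 0.4536 -0.063   0.2015] yaz 71.4 q [-0.43  0.1   0.47  2.08 -0.06  0.97  1.32] F [0.3 0.4 0. ] w -0.0004271720590773343 g 0.0 tilt [ 0.007  0.001 -1.   ]
shift cm [-13.27  19.66   6.29] spin [0.008, -3.134]
```

View pics/k1.png

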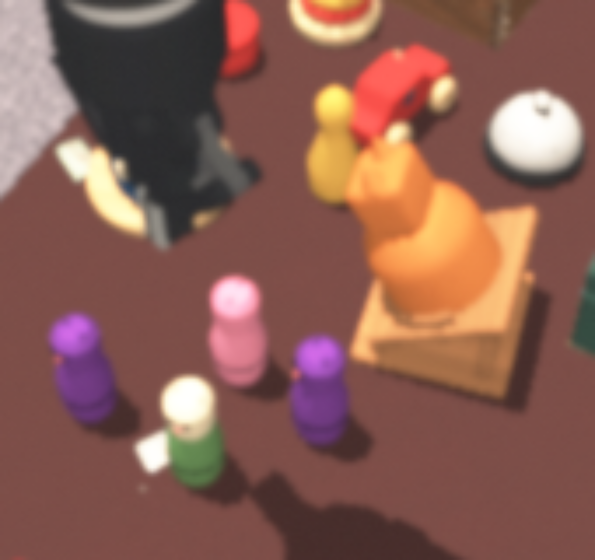

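The gripper came up empty and shut. The kitten still stands at crop (190,435), so the fingers probably closed too slowly. I'll re-measure it and retry, waiting longer.

```bash
python3 - <<'E'
from m import *
for n,(x0,y0,x1,y1) in(('scene',(205,235,245,290)),):
    P=cloud(load(n));q=P[y0:y1,x0:x1].reshape(-1,3);q=q[q[:,2]>.06];print(n,len(q),q.min(0).round(4),q.max(0).round(4))
E
python3 -m jog '[[0,0,0,0],[0,0,0,0],[0,0,0,0],[0,0,0,0]]' -0.2 40
```

```text
scene 203 [ 0.4366 -0.0764  0.0604] [ 0.5162 -0.0477  0.092 ]
t: 3.65
eef_pos: [0.4506, -0.063, 0.197]
tool_rot: [-0.001, 0.161, 0.987, -0.0]
contact_force: [0.5, -0.5, 0.2]
gripper_width: 0.568
grasp_force: 0.0
```

```bash
python3 -m jog '[[0,0,4,0],[0,0,8,0],[0,0,11,0],[0,0,13,0],[0,0,13.4,0],[0,0,13.4,0],[0,0,13.4,0]]' && python3 -m jog '[[0,0,0,0],[0,0,0,0],[0,0,0,0],[0,0,0,0],[0,0,0,0]]' 1 40;python3 -m jog '[[0,0,0,0],[0,0,0,0],[0,0,0,0]]'; python3 st.py .452 -.063 .061
```

```text
t: 4.23
eef_pos: [0.4518, -0.0631, 0.0645]
tool_rot: [0.0, 0.161, 0.987, -0.0]
contact_force: [0.1, 0.1, 0.7]
gripper_width: 0.6
grasp_force: 0.0
t: 4.65
eef_pos: [0.4518, -0.0628, 0.0645]
tool_rot: [0.0, 0.161, 0.987, 0.0]
contact_force: [-0.0, 0.1, 0.3]
gripper_width: -0.0
grasp_force: 0.0
t: 4.9
eef_pos: [0.4514, -0.0629, 0.064]
tool_rot: [0.0, 0.161, 0.987, 0.0]
contact_force: [0.3, -0.4, -0.3]
gripper_width: 0.002
grasp_force: 0.0
t 4.9 p [ 0.4514 -0.0629  0.064 ] yaz 71.4 q [-0.35  0.33  0.41  2.2  -0.22  0.64  1.47] F [ 0.3 -0.4 -0.3] w 0.002199857970643114 g 0.0 tilt [ 0.  0. -1.]
shift cm [-0.06  0.    0.3 ] spin
```

```bash
python3 - <<'E'
from m import *
c=cam('scene');im=cv2.cvtColor(c['pixels'],cv2.COLOR_RGB2BGR)[140:300,170:340]
d=cam('top');im2=cv2.cvtColor(d['pixels'],cv2.COLOR_RGB2BGR)[180:300,200:310]
cv2.imwrite('pics/k2.png',np.hstack([cv2.resize(im,(400,376)),cv2.resize(im2,(345,376))]))
def proj(c,X):
    f=192/np.tan(np.radians(float(c['fovy']))/2);M=np.linalg.inv(np.array(c['pose']))
    K=np.array([[f,0,c['cx']],[0,f,c['cy']],[0,0,1]],float)
    return cv2.projectPoints(np.array([X]),cv2.Rodrigues(M[:3,:3])[0],M[:3,3],K,np.array(c['distortion'],float))[0].ravel()
print(proj(c,[.4514,-.0629,.064]),proj(d,[.4514,-.0629,.064]),bot.get_obs()['eef_pos'])
E
```

```text
[223.7625281  258.51804595] [261.5786649  253.39497346] [ 0.45140923 -0.06288448  0.06396559]
```

View pics/k2.png

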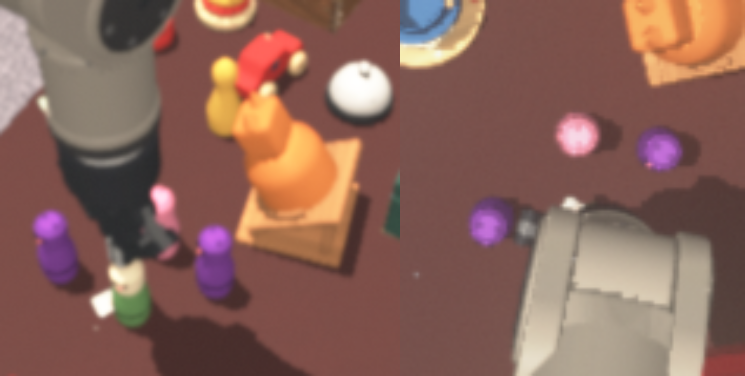

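The left panel shows the hand over the head at (125,250), with the fingers apparently still spread. I'll check the finger positions with depth.

```bash
python3 - <<'E'
from m import *
c=load('scene');P=cloud(c);px=c['pixels']
az=np.radians(71.4);ty=np.array([np.cos(az),np.sin(az)]);tx=np.array([-ty[1],ty[0]]) 
tx=np.array([-np.sin(az),np.cos(az)])
D=P[...,:2]-[.4514,-.0629]
X=D@tx;Y=D@ty;Z=P[...,2]
for z in np.arange(.05,.2,.01):
    m=(Z>z)&(Z<z+.01)&(abs(X)<.06)&(abs(Y)<.07)
    if m.sum(): print(z.round(2),m.sum(),'X',np.percentile(X[m],[0,50,100]).round(3),'Y',np.sort(Y[m]*1000).astype(int)[::max(1,m.sum()//14)], px[m].mean(0).astype(int))
im=cv2.cvtColor(px,cv2.COLOR_RGB2BGR)[215:290,195:260];cv2.imwrite('pics/k3.png',cv2.resize(im,None,fx=8,fy=8,interpolation=cv2.INTER_CUBIC))
E
```

```text
0.05 30 X [-0.009  0.005  0.023] Y [-14 -12 -11 -11 -10 -10  -9  -9  -7  -6  -5  -2   0   1   6] [144 151 109]
0.06 35 X [-0.01   0.008  0.02 ] Y [-13 -13 -12 -12 -11 -11 -11 -10  -9  -7  -7  -5  -4  -1   0   5  69  69] [193 166 139]
0.07 43 X [-0.06   0.007  0.023] Y [-13 -12 -12 -11 -11 -10  -9  -9  -8  -6  -4  -1   1  69  69] [209 181 155]
0.08 87 X [-0.014  0.004  0.013] Y [-13 -10  -9  -8  -7  -6  -5  -4  -3  -2  -1   0   2   5  10] [225 209 175]
0.09 2 X [-0.005 -0.004 -0.004] Y [-7 -5] [206 183 148]
0.1 12 X [0.007 0.009 0.011] Y [-10  -7  -6  -5  -5  -5  -5  -4  -2   0   4   6] [150 138 125]
0.11 24 X [0.001 0.009 0.012] Y [-13 -13 -12 -11 -11 -11 -10  -9  -8  -6  -5  -5  -5  -4  -4  -3  -3  -2
  -1   0   2   2   4   5] [114 108 101]
0.12 24 X [0.005 0.009 0.012] Y [-12 -12 -11 -11  -9  -9  -9  -6  -6  -6  -6  -5  -5  -4  -4  -2  -1   0
   0   0   3   4   7   7] [104  99  95]
0.13 13 X [0.006 0.01  0.012] Y [-10 -10  -7  -5  -2   0   1   2   3   4   5   6   7] [97 91 87]
0.14 37 X [0.006 0.012 0.014] Y [-30 -26 -15 -13 -12 -12 -11  -9  -6  -4  -3   3   5   8  11  13  24  25
  33] [68 60 58]
0.15 81 X [-0.01   0.006  0.014] Y [-36 -29 -25 -23 -21 -21 -19 -17 -16 -14 -13 -12 -11 -10  11  29  38] [52 50 50]
0.16 52 X [0.    0.012 0.017] Y [-45 -39 -37 -34 -31 -29 -15 -14 -14 -14 -13  -8  -5   4   5   9  28  34] [49 48 48]
0.17 56 X [0.008 0.014 0.017] Y [-54 -49 -43 -40 -23 -16 -15 -13  -7   5   6   7   9  13] [47 47 48]
0.18 90 X [-0.012  0.011  0.017] Y [-61 -60 -59 -56 -49 -46 -44 -42 -40 -26 -18 -16 -11  -5   9] [69 61 62]
0.19 137 X [-0.013  0.004  0.02 ] Y [-60 -59 -58 -57 -56 -54 -53 -52 -51 -49 -47 -44 -31 -21 -17  -8] [74 69 69]
0.2 98 X [-0.008  0.009  0.02 ] Y [-47 -43 -42 -41 -40 -39 -38 -37 -32 -25 -19 -17 -15 -13] [71 66 66]
```

View pics/k3.png

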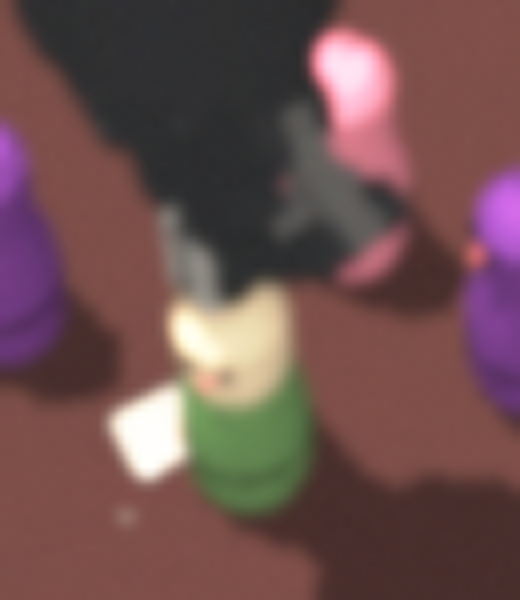

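```bash
python3 - <<'E'
from m import *
c=load('scene');P=cloud(c)
az=np.radians(71.4);ty=np.array([np.cos(az),np.sin(az)]);tx=np.array([-np.sin(az),np.cos(az)])
D=P[...,:2]-[.4514,-.0629]
T=np.stack([D@tx,D@ty,P[...,2]],-1)*1000
for v in range(228,262,3):
    print(v,' '.join('%d:(%s)'%(u,','.join('%d'%t if np.isfinite(t) else '-' for t in T[v,u])) for u in range(212,248,3)))
E
```

```text
228 212:(12,6,181) 215:(17,-12,207) 218:(12,-14,204) 221:(10,-21,209) 224:(10,-29,217) 227:(7,-34,219) 230:(2,-36,216) 233:(-3,-37,211) 236:(-8,-39,209) 239:(-66,26,81) 242:(-73,24,77) 245:(-111,60,0)
231 212:(13,6,172) 215:(19,-13,200) 218:(16,-18,202) 221:(10,-20,198) 224:(11,-30,210) 227:(8,-35,213) 230:(4,-39,213) 233:(-2,-38,204) 236:(-59,28,74) 239:(-64,24,74) 242:(-71,22,69) 245:(-105,53,0)
234 212:(14,5,165) 215:(16,-8,182) 218:(15,-16,190) 221:(10,-18,186) 224:(9,-27,195) 227:(10,-37,207) 230:(6,-40,207) 233:(0,-41,202) 236:(-3,-44,200) 239:(-63,24,63) 242:(-72,24,53) 245:(-82,26,41)
237 212:(11,13,142) 215:(16,-5,168) 218:(16,-16,181) 221:(8,-14,170) 224:(8,-23,179) 227:(-6,-11,151) 230:(-54,46,36) 233:(4,-45,201) 236:(0,-47,198) 239:(-9,-44,184) 242:(-9,-53,194) 245:(-79,22,37)
240 212:(-32,87,1) 215:(11,3,144) 218:(17,-15,170) 221:(9,-14,161) 224:(2,-13,152) 227:(0,-18,155) 230:(-5,-21,153) 233:(4,-45,190) 236:(2,-51,195) 239:(-2,-53,192) 242:(-6,-56,191) 245:(-10,-60,191)
243 212:(-26,80,3) 215:(10,7,126) 218:(12,-6,145) 221:(9,-12,149) 224:(6,-18,151) 227:(3,-24,156) 23
[... 497 characters left out ...]
1,63,0) 215:(-16,58,0) 218:(5,9,84) 221:(7,-5,105) 224:(5,-13,112) 227:(-6,-4,88) 230:(-42,34,0) 233:(-46,29,2) 236:(-51,24,0) 239:(-57,20,0) 242:(-62,15,0) 245:(-66,10,1)
255 212:(-6,56,1) 215:(-11,52,0) 218:(9,4,84) 221:(5,0,84) 224:(-,-,-) 227:(-2,-9,86) 230:(-9,-9,79) 233:(-42,25,-2) 236:(-46,19,0) 239:(-52,14,0) 242:(-56,9,0) 245:(-62,5,0)
258 212:(-1,50,1) 215:(-7,46,0) 218:(13,0,80) 221:(9,-4,82) 224:(4,-8,82) 227:(0,-11,79) 230:(-9,-9,66) 233:(-36,17,1) 236:(-42,13,0) 239:(-45,7,2) 242:(-51,4,0) 245:(-56,0,0)
261 212:(3,44,0) 215:(-2,40,0) 218:(13,2,66) 221:(11,-6,75) 224:(7,-10,75) 227:(0,-12,70) 230:(-9,-7,52) 233:(-31,11,0) 236:(-36,6,1) 239:(-41,2,0) 242:(-46,-2,0) 245:(-51,-6,0)
```

The depth shows the shut fingertips end at z≈0.10, just above the head at 0.092, while the TCP reads 0.064. So the TCP reading is about 35 mm low. I'll open, go lower by that much, and watch the force.

```bash
python3 -m jog '[[0,0,0,0],[0,0,0,0],[0,0,0,0],[0,0,0,0],[0,0,1.5,0],[0,0,2.5,0],[0,0,3,0],[0,0,3,0]]' -0.2 40 && python3 - <<'E'
from m import *
c=cam('scene');P=cloud(c)
az=np.radians(71.4);ty=np.array([np.cos(az),np.sin(az)]);tx=np.array([-np.sin(az),np.cos(az)])
p=bot.get_obs();print(p['eef_pos'],p['contact_force'])
D=P[...,:2]-p['eef_pos'][:2];T=np.stack([D@tx,D@ty,P[...,2]],-1)*1000
px=c['pixels'].astype(int);sat=px.max(-1)-px.min(-1)
m=(abs(T[...,0])<16)&(abs(T[...,1])<55)&(T[...,2]>15)&(T[...,2]<140)&(sat<45)
for s in(1,-1):
    k=m&(T[...,1]*s>12);t=T[k];print(s,k.sum());
    for z in range(10,140,8):
        w=t[(t[:,2]>=z)&(t[:,2]<z+8)]
        if len(w):print(z,len(w),w.min(0).astype(int),w.max(0).astype(int))
E
```

```text
t: 5.67
eef_pos: [0.4503, -0.0629, 0.0328]
tool_rot: [-0.001, 0.161, 0.987, -0.0]
contact_force: [-0.4, 0.1, 1.5]
gripper_width: 0.6
grasp_force: 0.0
[ 0.4507368  -0.06300103  0.03343544] [ 0.94467759 -0.47484093  0.29885843]
1 118
42 2 [ 9 12 42] [10 12 45]
66 6 [-4 26 71] [10 34 73]
74 20 [-7 25 74] [11 29 81]
82 19 [-6 15 82] [11 31 89]
90 17 [-2 25 90] [11 33 97]
98 14 [-1 25 98] [ 11  32 105]
106 21 [  0  25 106] [ 12  32 113]
114 14 [  4  25 114] [ 13  54 121]
122 4 [  8  23 122] [ 13  52 129]
138 1 [ 14  19 139] [ 14  19 139]
-1 190
10 6 [-10 -16  15] [  4 -13  17]
18 13 [-11 -16  20] [ 10 -12  25]
26 6 [ -8 -16  26] [  9 -12  29]
34 4 [ -4 -15  34] [  1 -13  40]
42 1 [  3 -13  47] [  3 -13  47]
66 2 [  5 -31  71] [  8 -30  72]
74 9 [  7 -30  74] [ 11 -25  81]
82 18 [  2 -38  82] [ 11 -25  89]
90 11 [  4 -38  90] [ 12 -26  97]
98 8 [  6 -39  99] [ 11 -27 104]
106 2 [  7 -36 109] [ 11 -31 111]
114 26 [ -7 -54 114] [ 14 -25 121]
122 39 [ -8 -54 122] [ 13 -24 129]
130 24 [ -3 -54 130] [ 12 -18 137]
138 21 [ -5 -52 138] [ 15 -21 139]
```

```bash
python3 -m jog '[[0,0,0.3,0],[0,0,0.3,0],[0,0,0.3,0],[0,0,0.3,0],[0,0,0.3,0],[0,0,0.3,0],[0,0,0.3,0]]' 1 40;  python3 st.py
```

```text
t: 6.3
eef_pos: [0.4516, -0.0629, 0.0312]
tool_rot: [0.0, 0.161, 0.987, 0.0]
contact_force: [0.3, -0.5, 2.0]
gripper_width: 0.32
grasp_force: 39.5
t 6.3 p [ 0.4516 -0.0629  0.0312] yaz 71.4 q [-0.31  0.4   0.38  2.22 -0.27  0.57  1.51] F [ 0.3 -0.5  2. ] w 0.3202478342687154 g 39.53943936503492 tilt [ 0.  0. -1.]
```

```bash
python3 -m jog '[[0,0,-1,0],[0,0,-4,0],[0,0,-8,0],[0,0,-12,0],[-3,4,-12,0],[-5.5,8,-12,0],[-8,12,-12,0],[-11,16,-12,0],[-13,19,-12,0],[-13.5,19.75,-12,0],[-13.5,19.75,-12,0],[-13.5,19.75,-12,0],[-13.5,19.75,-12,0]]';  python3 - <<'E'
from m import *
c=cam('scene');im=cv2.cvtColor(c['pixels'],cv2.COLOR_RGB2BGR)[90:240,170:330]
cv2.imwrite('pics/k4.png',cv2.resize(im,None,fx=4,fy=4))
P=cloud(c);h=cv2.cvtColor(c['pixels'],cv2.COLOR_RGB2HSV)
m=(h[...,0]>40)&(h[...,0]<85)&(h[...,1]>60)&(P[...,2]>.1)&(abs(P[...,0]-.64)<.06)&(abs(P[...,1]-.08)<.06);q=P[m];print(m.sum(),q.min(0),q.max(0))
q=q[(q[:,2]<.165)]
from scipy.optimize import least_squares
print(least_squares(lambda p:np.hypot(*(q[:,:2]-p).T)-.0175,[.642,.081],loss='soft_l1',f_scale=.002).x)
E
python3 st.py .6424 .0812 .0492
```

```text
t: 7.38
eef_pos: [0.6415, 0.0805, 0.151]
tool_rot: [-0.0, 0.162, 0.987, -0.001]
contact_force: [-0.6, -0.8, -1.0]
gripper_width: 0.316
grasp_force: 39.6
214 [0.62263509 0.06219893 0.12148676] [0.64862637 0.09006625 0.17394207]
[0.64234168 0.08143357]
t 7.43 p [0.6413 0.08   0.1512] yaz 71.4 q [-0.52  0.5   0.41  1.69 -0.23  1.    1.22] F [ 1.1 -0.1 -1.6] w 0.31621342087566606 g 39.618920754874125 tilt [-0.001 -0.001 -1.   ]
shift cm [-0.07  0.16 10.2 ] spin
```

View pics/k4.png

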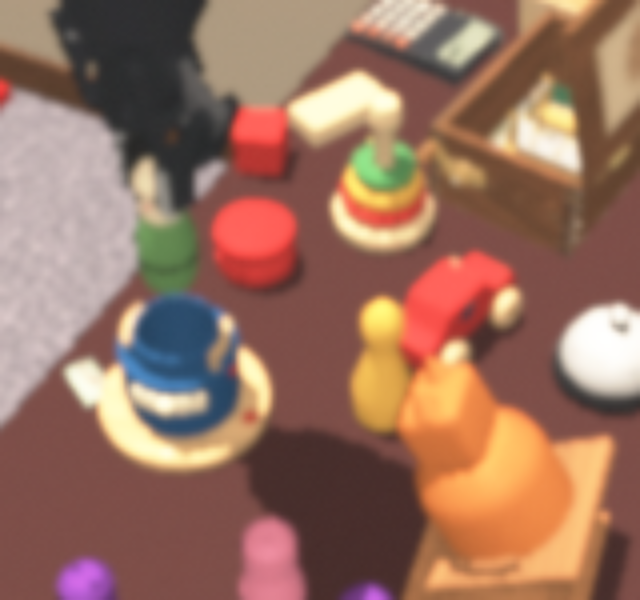

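The kitten hangs upright in the gripper at (168,250), centred over the cup at (178,325). Lowering it.

```bash
python3 -m jog '[[0,0,3,0],[0,0,6,0],[0,0,8,0],[0,0,9,0],[0,0,9.6,0],[0,0,10,0],[0,0,10.1,0],[0,0,10.1,0]]'; python3 st.py; python3 -m jog '[[0,0,0,0],[0,0,0,0],[0,0,0,0],[0,0,0,0],[0,0,-1,0],[0,0,-3,0],[0,0,-6,0],[0,0,-9,0],[0,0,-13,0]]' -0.2; python3 st.py .618 -.1135 .126 13.2
```

```text
t: 8.1
eef_pos: [0.6429, 0.0812, 0.051]
tool_rot: [0.001, 0.161, 0.987, 0.0]
contact_force: [0.1, -0.2, 0.0]
gripper_width: 0.317
grasp_force: 39.6
t 8.1 p [0.6429 0.0812 0.051 ] yaz 71.4 q [-0.48  0.62  0.36  1.76 -0.28  0.82  1.26] F [ 0.1 -0.2  0. ] w 0.3166914680397616 g 39.617481749737635 tilt [ 0.002  0.    -1.   ]
t: 8.85
eef_pos: [0.6408, 0.0812, 0.1803]
tool_rot: [-0.001, 0.161, 0.987, -0.001]
contact_force: [1.1, 0.9, -0.7]
gripper_width: 0.599
grasp_force: 0.0
t 8.85 p [0.6408 0.0812 0.1803] yaz 71.4 q [-0.53  0.47  0.42  1.67 -0.21  1.05  1.21] F [ 1.1  0.9 -0.7] w 0.5985345384756351 g 0.0 tilt [-0.003 -0.001 -1.   ]
shift cm [ -4.05 -19.17   5.45] spin [1.016, -2.125]
```

```bash
python3 -m jog '[[-1,-4,0,0.12],[-2,-8,0,0.24],[-3,-12,0,0.36],[-3.9,-16,0,0.48],[-3.9,-19.2,0,0.6],[-3.9,-19.2,0,0.72],[-3.9,-19.2,0,0.84],[-3.9,-19.2,0,0.96],[-3.9,-19.2,0,1.016],[-3.9,-19.2,2,1.016],[-3.9,-19.2,2,1.016],[-3.9,-19.2,2,1.016]]' -0.6 60; python3 - <<'E'
from m import *
c=cam('top');d=cam('scene')
im=cv2.cvtColor(d['pixels'],cv2.COLOR_RGB2BGR)[100:260,175:335]
cv2.imwrite('pics/s5.png',cv2.resize(im,None,fx=3.7,fy=3.7))
E
python3 st.py .618 -.1135 .077 13.2
```

```text
t: 9.85
eef_pos: [0.6174, -0.1127, 0.1599]
tool_rot: [-0.001, 0.621, 0.784, -0.0]
contact_force: [0.5, -0.7, 0.4]
gripper_width: 0.799
grasp_force: 0.0
t 9.95 p [ 0.6184 -0.1131  0.1609] yaz 13.3 q [-0.41  0.51  0.69  1.74 -0.37  1.02  0.64] F [-0.1  0.3 -0.1] w 0.8022208495470261 g 0.0 tilt [ 0.001  0.    -1.   ]
shift cm [-0.02 -0.06  8.39] spin [0.001, -3.141]
```

View pics/s5.png

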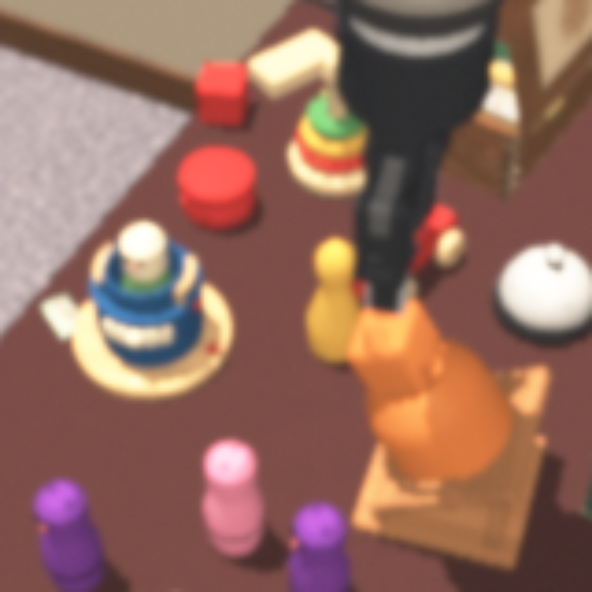

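The kitten stands upright in the cup at (143,250), and the gripper is above the orange head at (395,320). Descend and grip.

```bash
python3 -m jog '[[0,0,3,0],[0,0,6,0],[0,0,7.5,0],[0,0,8.4,0],[0,0,8.4,0]]'; python3 -m jog '[[0,0,0,0],[0,0,0,0],[0,0,0,0],[0,0,0,0],[0,0,0,0],[0,0,0,0]]' 1 60; python3 st.py
```

```text
t: 10.37
eef_pos: [0.6174, -0.1129, 0.075]
tool_rot: [-0.001, 0.621, 0.784, -0.001]
contact_force: [0.1, 0.2, -0.2]
gripper_width: 0.803
grasp_force: 0.0
t: 10.87
eef_pos: [0.6194, -0.1135, 0.078]
tool_rot: [0.001, 0.621, 0.784, 0.001]
contact_force: [-1.6, -0.3, 6.8]
gripper_width: 0.509
grasp_force: 61.0
t 10.87 p [ 0.6194 -0.1135  0.078 ] yaz 13.2 q [-0.36  0.61  0.62  1.8  -0.45  0.87  0.7 ] F [-1.6 -0.3  6.8] w 0.5094506798548324 g 60.97684621810913 tilt [ 0.003 -0.    -1.   ]
```

```bash
python3 -m jog '[[0,0,-2,0],[0,0,-5,0],[0,0,-9,0],[-1,-2.5,-10,-0.12],[-2,-6,-10,-0.24],[-4,-10,-10,-0.36],[-5.5,-14,-10,-0.48],[-7,-17,-10,-0.6],[-7,-17,-10,-0.72],[-7,-17,-10,-0.84],[-7,-17,-10,-0.96],[-7,-17,-10,-1.08],[-7,-17,-10,-1.2],[-7,-17,-10,-1.32],[-7,-17,-10,-1.44],[-7,-17,-7,-1.5],[-7,-17,-4,-1.5],[-7,-17,-1,-1.5],[-7,-17,-0.5,-1.5]]'; python3 - <<'E'
from m import *
c=cam('scene');im=cv2.cvtColor(c['pixels'],cv2.COLOR_RGB2BGR)[190:360,190:360]
cv2.imwrite('pics/s6.png',cv2.resize(im,None,fx=3.5,fy=3.5))
E
python3 st.py
```

```text
t: 12.45
eef_pos: [0.4658, -0.219, 0.0776]
tool_rot: [-0.003, -0.08, 0.997, 0.001]
contact_force: [-0.7, 1.0, -1.0]
gripper_width: 0.508
grasp_force: 62.0
t 12.5 p [ 0.4663 -0.2194  0.0787] yaz 99.2 q [-0.01  0.4   0.41  2.06 -0.23  0.74  2.27] F [ 0.8  0.1 -2.1] w 0.5077960508483277 g 62.00380325317383 tilt [-0.005  0.001 -1.   ]
```

View pics/s6.png

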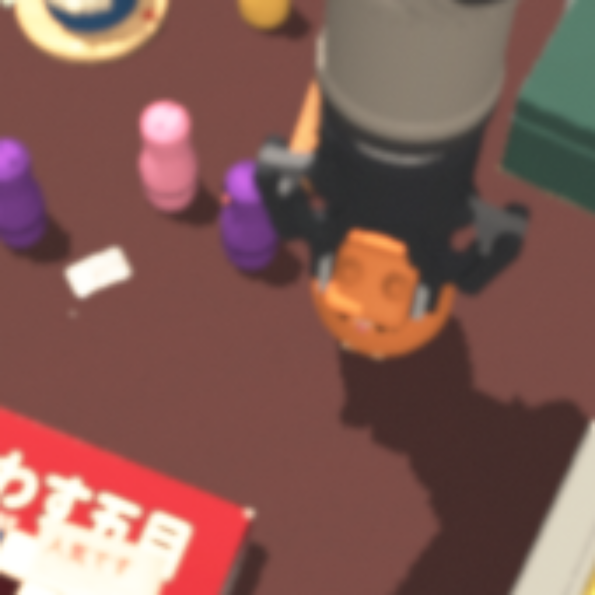

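The cat hangs in the gripper at (375,290), still leaning, with its face towards the robot and clear ground around it. Lower to contact with a light grip.

```bash
python3 -m jog '[[0,0,1.5,0],[0,0,2.5,0],[0,0,2.8,0],[0,0,2.8,0]]' 1 20; python3 -m jog '[[0,0,0.2,0],[0,0,0.4,0],[0,0,0.4,0]]'; python3 -m jog '[[0,0,0.2,0],[0,0,0.4,0],[0,0,0.4,0]]'
```

```text
t: 12.83
eef_pos: [0.4688, -0.2201, 0.0533]
tool_rot: [-0.0, -0.08, 0.997, 0.0]
contact_force: [-0.7, -1.2, -1.4]
gripper_width: 0.513
grasp_force: 62.1
t: 13.08
eef_pos: [0.469, -0.2202, 0.0493]
tool_rot: [0.0, -0.08, 0.997, -0.0]
contact_force: [-0.1, 0.8, -1.2]
gripper_width: 0.507
grasp_force: 62.1
t: 13.33
eef_pos: [0.4685, -0.22, 0.0447]
tool_rot: [-0.0, -0.08, 0.997, 0.0]
contact_force: [0.5, 0.1, -1.6]
gripper_width: 0.511
grasp_force: 62.1
```

```bash
python3 -m jog '[[0,0,0.2,0],[0,0,0.4,0],[0,0,0.4,0]]' 1 20; python3 -m jog '[[0,0,0.2,0],[0,0,0.3,0],[0,0,0.3,0]]'
```

```text
t: 13.58
eef_pos: [0.4692, -0.2202, 0.0426]
tool_rot: [0.0, -0.08, 0.997, 0.001]
contact_force: [-5.5, 3.5, 21.3]
gripper_width: 0.51
grasp_force: 64.4
t: 13.83
eef_pos: [0.4714, -0.2205, 0.0421]
tool_rot: [0.003, -0.08, 0.997, 0.0]
contact_force: [-6.9, 5.8, 43.6]
gripper_width: 0.512
grasp_force: 61.4
```

```bash
python3 -m jog '[[0,0,-0.3,0],[-0.7,0,-0.3,0],[-1.2,0,-0.3,0],[-1.7,0,-0.25,0],[-1.7,0,-0.25,0]]'; python3 -m jog '[[-0.5,0,0.1,0],[-1,0,0.15,0],[-1,0,0.15,0]]'; python3 -m jog '[[-0.5,0,0.15,0],[-1,0,0.3,0],[-1,0,0.3,0]]'
```

```text
t: 14.25
eef_pos: [0.4862, -0.2179, 0.0414]
tool_rot: [0.0, -0.08, 0.997, -0.0]
contact_force: [-2.8, 0.9, 12.4]
gripper_width: 0.509
grasp_force: 53.9
t: 14.5
eef_pos: [0.4958, -0.2163, 0.0396]
tool_rot: [0.0, -0.08, 0.997, -0.0]
contact_force: [-1.8, 1.0, 9.0]
gripper_width: 0.507
grasp_force: 54.3
t: 14.75
eef_pos: [0.5061, -0.2146, 0.0365]
tool_rot: [0.0, -0.08, 0.997, -0.0]
contact_force: [-1.7, 0.1, 8.6]
gripper_width: 0.507
grasp_force: 54.9
```

```bash
python3 -m jog '[[-0.5,0,0.25,0],[-0.9,0,0.4,0],[-0.9,0,0.5,0],[-0.9,0,0.5,0]]'; python3 -m jog '[[0,0,0,0],[0,0,0,0],[0,0,0,0]]' 0 20;python3 -m jog '[[0,0,0,0],[0,0,0,0]]' -0.2; cat > cat.py <<'E'
# fit of the orange upper half standing near (sys.argv x y): axis centre, tilt from top face heights
import sys
from fit import *
x,y=float(sys.argv[1]),float(sys.argv[2])
for n in('top','scene'):
    c=cam(n);P=cloud(c);h=cv2.cvtColor(c['pixels'],cv2.COLOR_RGB2HSV).astype(int)
    m=(np.hypot(P[...,0]-x,P[...,1]-y)<.08)&(P[...,2]>.004)&(h[...,0]<25)&(h[...,1]>120)
    q=P[m];print(n,len(q))
    if len(q)<20: continue
    for lo in list(range(int(sys.argv[3]),int(sys.argv[3])+125,10)):
        w=q[(q[:,2]*1000>=lo)&(q[:,2]*1000<lo+10)]
        if len(w)>5: print(lo,len(w),(w.min(0)[:2]*1000).astype(int),(w.max(0)[:2]*1000).astype(int))
    w=q[(q[:,2]>float(sys.argv[3])/1000)&(q[:,2]<float(sys.argv[3])/1000+.03)][:,:2]
    if len(w)>20: print('axis r38.5',least_squares(lambda p:np.hypot(*(w-p).T)-.0385,[x,y],loss='soft_l1',f_scale=.002).x.round(4))
E
python3 st.py; python3 cat.py .51 -.215 2
```

```text
t: 15.08
eef_pos: [0.5161, -0.2131, 0.0323]
tool_rot: [0.001, -0.08, 0.997, -0.0]
contact_force: [0.2, 1.3, 10.9]
gripper_width: 0.508
grasp_force: 55.9
t: 15.33
eef_pos: [0.516, -0.2131, 0.0323]
tool_rot: [0.002, -0.08, 0.997, -0.0]
contact_force: [0.2, 1.7, 10.1]
gripper_width: 0.507
grasp_force: 55.9
t: 15.5
eef_pos: [0.5143, -0.2128, 0.0311]
tool_rot: [0.0, -0.08, 0.997, -0.0]
contact_force: [0.0, -0.4, -0.5]
gripper_width: 0.605
grasp_force: 0.0
t 15.5 p [ 0.5143 -0.2128  0.0311] yaz 99.2 q [-0.    0.53  0.36  1.99 -0.29  0.67  2.28] F [ 0.  -0.4 -0.5] w 0.6046817764197553 g 0.0 tilt [ 0. -0. -1.]
top 251
2 7 [ 518 -194] [ 547 -175]
12 7 [ 516 -207] [ 552 -174]
22 8 [ 514 -208] [ 552 -175]
32 34 [ 478 -229] [ 552 -175]
42 66 [ 478 -230] [ 550 -176]
52 76 [ 484 -221] [ 547 -180]
62 15 [ 520 -215] [ 586 -179]
72 13 [ 523 -208] [ 588 -189]
92 7 [ 514 -197] [ 531 -175]
axis r38.5 [ 0.5144 -0.2138]
scene 1276
2 42 [ 475 -252] [ 511 -176]
12 48 [ 475 -252] [ 518 -180]
22 54 [ 475 -252] [ 511 -175]
32 116 [ 475 -252] [ 522 -174]
42 186 [ 476 -250] [ 546 -175]
52 260 [ 480 -247] [ 541 -178]
62 66 [ 489 -236] [ 526 -186]
72 48 [ 489 -236] [ 524 -185]
82 59 [ 490 -236] [ 514 -186]
92 161 [ 493 -236] [ 527 -189]
102 171 [ 494 -239] [ 527 -192]
112 14 [ 507 -238] [ 521 -197]
axis r38.5 [ 0.5133 -0.2133]
```

```bash
python3 -m jog '[[0,0,-2,0],[0,0,-5,0],[0,0,-7.5,0],[0,0,-7.5,0.12],[0,0,-7.5,0.24],[0,0,-7.5,0.36],[0,0,-7.5,0.48],[0,0,-7.5,0.6],[0,0,-7.5,0.72],[0,0,-7.5,0.84],[0,0,-7.5,0.96],[0,0,-7.5,1.08],[0,0,-7.5,1.2],[0,0,-7.5,1.32],[0,0,-7.5,1.44],[0,0,-7.5,1.57],[0,0,-7.5,1.57]]' -0.6 60; python3 -m jog '[[0,0,0,0.12],[0,0,0,0.24],[0,0,0,0.36],[0,0,0,0.48],[0,0,0,0.6],[0,0,0,0.72],[0,0,0,0.84],[0,0,0,0.96],[0,0,0,1.08],[0,0,0,1.2],[0,0,0,1.32],[0,0,0,1.44],[0,0,0,1.57],[0,0,0,1.57]]';  python3 st.py .5139 -.2132 .032 99.2;  python3 cat.py .514 -.2135 2 | grep -E 'axis|^9|^10'
```

```text
t: 17.02
eef_pos: [0.5138, -0.2125, 0.1055]
tool_rot: [-0.0, 0.65, 0.76, -0.0]
contact_force: [-0.0, -0.3, 0.5]
gripper_width: 0.8
grasp_force: 0.0
t: 18.18
eef_pos: [0.5138, -0.2126, 0.1053]
tool_rot: [0.0, 0.997, 0.08, -0.001]
contact_force: [-0.3, 0.1, -0.7]
gripper_width: 0.798
grasp_force: 0.0
t 18.18 p [ 0.5138 -0.2126  0.1053] yaz -80.8 q [-0.55  0.74  1.22  1.98 -0.82  1.04 -0.35] F [-0.3  0.1 -0.7] w 0.7980180404074894 g 0.0 tilt [-0.002 -0.    -1.   ]
shift cm [0.01 0.06 7.33] spin [-3.141, 0.0]
92 30 [ 519 -214] [ 533 -191]
102 11 [ 521 -208] [ 529 -193]
axis r38.5 [ 0.5146 -0.2139]
92 206 [ 491 -236] [ 534 -190]
102 182 [ 494 -232] [ 532 -192]
axis r38.5 [ 0.5146 -0.2134]
```

```bash
python3 -m jog '[[0,0.05,3,0],[0,0.05,6,0],[0,0.05,7.2,0],[0,0.05,7.2,0]]'; python3 -m jog '[[0,0,0,0],[0,0,0,0],[0,0,0,0],[0,0,0,0],[0,0,0,0],[0,0,0,0]]' 1 80; python3 st.py .6424 .0812 .163 4.5
```

```text
t: 18.62
eef_pos: [0.5124, -0.2122, 0.0318]
tool_rot: [-0.001, 0.997, 0.082, -0.002]
contact_force: [0.1, 0.0, -0.4]
gripper_width: 0.795
grasp_force: 0.0
t: 19.12
eef_pos: [0.5152, -0.214, 0.0356]
tool_rot: [0.001, 0.997, 0.081, 0.001]
contact_force: [-1.5, 1.3, 7.0]
gripper_width: 0.502
grasp_force: 82.2
t 19.12 p [ 0.5152 -0.214   0.0356] yaz -80.7 q [-0.47  0.81  1.09  2.02 -0.94  0.93 -0.27] F [-1.5  1.3  7. ] w 0.5023849033610787 g 82.23485827445984 tilt [ 0.002 -0.001 -1.   ]
shift cm [ 17.35 -27.06 -12.73] spin [-1.487, 1.654]
```

```bash
python3 -m jog '[[0,0,-3,0],[0,0,-7,0],[0,0,-11,0],[0,0,-13,-0.1],[2,-3,-13,-0.2],[4,-6.2,-13,-0.3],[6,-9.4,-13,-0.4],[8,-12.5,-13,-0.5],[10,-15.6,-13,-0.6],[12,-18.7,-13,-0.7],[14,-21.8,-13,-0.8],[16,-25,-13,-0.9],[17.35,-27.06,-13,-1.02],[17.35,-27.06,-13,-1.14],[17.35,-27.06,-13,-1.26],[17.35,-27.06,-13,-1.38],[17.35,-27.06,-13,-1.49],[17.35,-27.06,-13,-1.49],[17.35,-27.06,-13,-1.49],[17.35,-27.06,-13,-1.49]]'; python3 cat.py .6424 .0812 125; python3 st.py .6424 .0812 .095 4.5
```

```text
t: 20.78
eef_pos: [0.6418, 0.0817, 0.1642]
tool_rot: [0.0, 0.679, 0.734, 0.0]
contact_force: [-1.0, 0.9, -0.6]
gripper_width: 0.507
grasp_force: 82.1
top 297
155 9 [602  43] [625  71]
165 49 [602  42] [673  74]
175 119 [604  42] [670  76]
185 63 [611  50] [660  68]
205 8 [621  54] [644  64]
scene 1150
125 36 [601  44] [633  94]
135 78 [599  43] [632  98]
145 82 [599  44] [631 101]
155 95 [600  41] [661  98]
165 148 [600  42] [667 103]
175 210 [602  44] [671 111]
185 156 [611  52] [665 109]
195 32 [611  59] [656  84]
205 46 [605  54] [662  87]
215 57 [604  59] [666  84]
225 145 [619  60] [664  98]
235 12 [648  79] [664  89]
axis r38.5 [0.6404 0.0823]
t 20.88 p [0.6417 0.0817 0.164 ] yaz 4.5 q [-0.84  0.62  0.91  1.7  -0.55  1.09  0.33] F [ 0.4 -0.6 -0.3] w 0.5028087474485851 g 82.08530902862549 tilt [-0. -0. -1.]
shift cm [-0.05  0.06  6.9 ] spin [0.0, -3.141]
```

```bash
python3 -m jog '[[0,0.08,2,0],[0,0.08,4,0],[0,0.08,4.8,0],[0,0.08,5.1,0],[0,0.08,5.1,0]]'; python3 -m jog '[[0,0,0.3,0],[0,0,0.6,0],[0,0,0.6,0]]';python3 -m jog '[[0,0,0.3,0],[0,0,0.5,0],[0,0,0.5,0]]'
```

```text
t: 21.3
eef_pos: [0.6423, 0.0817, 0.1125]
tool_rot: [-0.0, 0.678, 0.735, -0.001]
contact_force: [0.6, -0.3, -0.8]
gripper_width: 0.507
grasp_force: 82.1
t: 21.55
eef_pos: [0.6428, 0.0818, 0.1072]
tool_rot: [0.0, 0.678, 0.735, 0.0]
contact_force: [0.6, 0.7, -1.8]
gripper_width: 0.5
grasp_force: 82.1
t: 21.8
eef_pos: [0.6424, 0.0819, 0.1017]
tool_rot: [-0.0, 0.678, 0.735, -0.0]
contact_force: [0.7, -0.6, -1.0]
gripper_width: 0.499
grasp_force: 82.1
```

Past the lugs with no contact force. Continue to the seat.

```bash
python3 -m jog '[[0,0,0.2,0],[0,0,0.5,0],[0,0,0.5,0]]';python3 -m jog '[[0,0,0.1,0],[0,0,0.2,0],[0,0,0.2,0]]'
```

```text
t: 22.05
eef_pos: [0.6423, 0.0819, 0.0964]
tool_rot: [-0.0, 0.678, 0.735, -0.0]
contact_force: [0.1, 0.1, -1.1]
gripper_width: 0.507
grasp_force: 82.0
t: 22.3
eef_pos: [0.6426, 0.0818, 0.0957]
tool_rot: [-0.0, 0.678, 0.735, 0.0]
contact_force: [-2.1, 0.2, 5.3]
gripper_width: 0.502
grasp_force: 82.5
```

Seated at the expected height. Now turn clockwise.

```bash
python3 -m jog '[[0,0,-0.05,0.1],[0,0,-0.05,0.2],[0,0,-0.05,0.3],[0,0,-0.05,0.4],[0,0,-0.05,0.5],[0,0,-0.05,0.6],[0,0,-0.05,0.7],[0,0,-0.05,0.8],[0,0,-0.05,0.9],[0,0,-0.05,1.0],[0,0,-0.05,1.1],[0,0,-0.05,1.15],[0,0,-0.05,1.15]]'; python3 st.py; python3 -c "
from station import bot;print(bot.get_obs()['torque'])"; python3 -m jog '[[0,0,0,0.04],[0,0,0,0.08],[0,0,0,0.12],[0,0,0,0.12]]';  python3 -c "
from station import bot;print(bot.get_obs()['torque'])"; python3 st.py
```

```text
t: 23.38
eef_pos: [0.6432, 0.082, 0.0957]
tool_rot: [0.0, 0.969, 0.248, 0.0]
contact_force: [-0.0, 0.6, 0.6]
gripper_width: 0.503
grasp_force: 82.2
t 23.38 p [0.6432 0.082  0.0957] yaz -61.3 q [-0.92  0.85  1.12  1.76 -0.85  1.11 -0.58] F [-0.   0.6  0.6] w 0.5025837185852421 g 82.22526669502258 tilt [ 0.001 -0.001 -1.   ]
[ 0.06085914 -0.07512481  0.03911222]
t: 23.72
eef_pos: [0.643, 0.0819, 0.0957]
tool_rot: [0.0, 0.982, 0.19, 0.0]
contact_force: [0.2, -0.0, 1.1]
gripper_width: 0.501
grasp_force: 82.3
[ 0.03679988 -0.08895473 -0.03809891]
t 23.72 p [0.643  0.0819 0.0957] yaz -68.1 q [-0.93  0.86  1.14  1.76 -0.87  1.12 -0.68] F [ 0.2 -0.   1.1] w 0.5012723361475517 g 82.25015044212341 tilt [ 0.001 -0.    -1.   ]
```

```bash
T='from station import bot;o=bot.get_obs();print("TQ",o["torque"].round(3))'; python3 -m jog '[[0,0,0,0.03],[0,0,0,0.06],[0,0,0,0.06]]' >/dev/null; python3 -c "$T"; python3 st.py; python3 -m jog '[[0,0,0,0.02],[0,0,0,0.04],[0,0,0,0.04]]'>/dev/null; python3 -c "$T"; python3 st.py;  python3 -m jog '[[0,0,0,0.02],[0,0,0,0.04],[0,0,0,0.04]]'>/dev/null; python3 -c "$T"; python3 st.py
```

```text
TQ [-0.019 -0.559  0.073]
t 23.97 p [0.6433 0.0818 0.0958] yaz -71.5 q [-0.93  0.87  1.15  1.76 -0.88  1.13 -0.73] F [ 1.1  1.  -0.4] w 0.5026281265085967 g 82.21712350845337 tilt [ 0.001 -0.    -1.   ]
TQ [-0.345 -0.912  1.244]
t 24.22 p [0.6433 0.0818 0.0957] yaz -73.7 q [-0.94  0.88  1.16  1.76 -0.89  1.14 -0.77] F [ 3.7 -1.1  0.5] w 0.5032949140702586 g 82.11623668670654 tilt [ 0.001 -0.001 -1.   ]
TQ [-0.553 -0.546  2.552]
t 24.47 p [0.6429 0.0818 0.0957] yaz -76.0 q [-0.94  0.88  1.17  1.76 -0.9   1.14 -0.8 ] F [ 2.6 -1.9  1.6] w 0.5004042087720948 g 83.96795868873596 tilt [ 0.    -0.001 -1.   ]
```

The torque rises to 2.5 N·m at about −73°, as predicted for the stop. Relieve it, release, back off and check.

```bash
python3 -m jog '[[0,0,0,-0.02],[0,0,0,-0.04],[0,0,0,-0.04]]'; python3 -c "
from station import bot;print(bot.get_obs()['torque'])"; python3 -m jog '[[0,0,0,0],[0,0,0,0],[0,0,0,0],[0,0,0,0],[0,0,0,0]]' -0.5; python3 -m jog '[[0,0,-2,0],[0,0,-5,0],[0,0,-9,0],[0,0,-13,0],[4,-4,-15,0],[8,-8,-15,0],[12,-12,-15,0],[15,-15,-15,0],[15,-15,-15,0],[15,-15,-15,0]]'; python3 cat.py .6424 .0812 62; python3 st.py; python3 - <<'E'
from m import *
for n in('scene','top'):
    c=load(n);P=cloud(c);h=cv2.cvtColor(c['pixels'],cv2.COLOR_RGB2HSV).astype(int);px=c['pixels'].astype(int)
    b=np.array([.6424,.0812]);r=np.hypot(P[...,0]-b[0],P[...,1]-b[1])
    az=np.degrees(np.arctan2(P[...,1]-b[1],P[...,0]-b[0]))%360
    cr=(h[...,1]<120)&(h[...,2]>130)&(h[...,0]<40)
    for nm,lo,hi in(('bow',.02,.06),('bib',.066,.105)):
        m=cr&(r<.045)&(r>.03)&(P[...,2]>lo)&(P[...,2]<hi)
        if m.sum()>3: print(n,nm,m.sum(),'az mean',az[m].mean().round(1),np.percentile(az[m],[5,95]).round(1),P[m].mean(0).round(3))
E
```

```text
t: 24.72
eef_pos: [0.6429, 0.0817, 0.0958]
tool_rot: [-0.0, 0.99, 0.14, 0.0]
contact_force: [2.9, -1.2, 2.5]
gripper_width: 0.501
grasp_force: 83.0
[-0.35651712 -0.7675472   0.96425088]
t: 25.13
eef_pos: [0.6421, 0.0818, 0.0952]
tool_rot: [-0.0, 0.99, 0.14, -0.0]
contact_force: [0.7, -0.5, 0.6]
gripper_width: 0.75
grasp_force: 0.0
t: 25.97
eef_pos: [0.7459, 0.2772, 0.2434]
tool_rot: [-0.001, 0.989, 0.146, -0.0]
contact_force: [-0.7, 0.7, -1.0]
gripper_width: 0.754
grasp_force: 0.0
top 857
82 7 [603  42] [652  82]
92 45 [605  41] [681 117]
102 153 [605  43] [680 116]
112 235 [607  47] [677 115]
122 23 [618  55] [669 106]
132 8 [617  57] [655  90]
142 16 [617  55] [659  84]
152 162 [619  55] [665 103]
162 139 [623  61] [663 100]
172 14 [639  67] [650  94]
scene 1105
62 53 [604  43] [658 109]
72 62 [602  43] [657 107]
82 62 [603  43] [666 109]
92 110 [602  42] [671 108]
102 144 [604  45] [671 109]
112 202 [608  48] [672 110]
122 63 [615  55] [657  94]
132 60 [617  57] [659  95]
142 56 [615  57] [659  93]
152 166 [617  57] [663 101]
162 73 [622  62] [655  99]
172 7 [636  68] [646  93]
axis r38.5 [0.6426 0.0827]
t 26.07 p [0.7451 0.2709 0.244 ] yaz -73.6 q [-0.96  0.94  1.21  1.2  -0.86  1.52 -1.18] F [-0.  -0.3 -0.2] w 0.7478781333158189 g 0.0 tilt [-0.001 -0.001 -1.   ]
scene bow 134 az mean 200.1 [151.9 237.7] [0.611 0.071 0.048]
scene bib 78 az mean 197.5 [182. 213.] [0.606 0.07  0.081]
top bow 20 az mean 221.8 [195.3 259.3] [0.614 0.057 0.048]
top bib 18 az mean 209.4 [185.7 242.5] [0.609 0.063 0.082]
```

The ear tips are at about 175 mm, so the shell is fully down. The bib is at 197.5° and the bow tie at 200.1°, which is aligned and just past, as expected at the stop. The robot is clear.

```bash
python3 -m jog '[[0,0,0,0],[0,0,0,0],[0,0,0,0]]'; python3 -c "from station import bot; print(bot.hand_in())"
```

```text
t: 26.32
eef_pos: [0.7448, 0.2657, 0.246]
tool_rot: [-0.0, 0.99, 0.139, 0.0]
contact_force: [0.3, 0.3, -0.4]
gripper_width: 0.748
grasp_force: 0.0
the job is handed in; nothing more can be done
None
```

I put the cat back together and handed it in at 26.3 s: the kitten is inside, the top is fully down, turned clockwise to its stop (bib about 3° past the bow tie) and released, and I touched none of the other toys; the hand-in gave no verdict.

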